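Open the push-and-turn safety cap

TASK

Open the taller of the two steel vessels: push its grey safety cap down against the spring, keep it down while you twist it anticlockwise (seen from above) free of its catch, and lift it off. Set the cap down gently in the shallow metal tray, standing or lying, and leave the shorter vessel shut.

Things in the scene. Friction and masses are not known exactly. Their poses are not given: they have to be found in the camera images.
- tall_cap_grip (a point): Middle of the grip bar on the taller vessel's cap. Grey cap 62 mm across, 10 mm thick; bar on top 48 mm long (x), 14 thick (y), 27 high; point 13 mm above the round cap. Under it a 14 mm stem with 40 mm cross pin reaches 47 mm below the point. 250 g. A catch blocks turning until the cap is pushed down over 6 mm (12 mm at most, to the rim); net push 6.5 N at first, 11.5 N fully down.
- tall_mouth (a point): Centre of the taller vessel's rim: steel pot 64 mm across, 120 tall, 88 mm foot, fixed. x along the shut cap's bar, z up; grip point 35 mm above it when shut. Pushed down past the catch, the cap turns anticlockwise from above; at 70 degrees (+-8, end stop near 78) its pin meets the slots, the spring raises it to 8 mm above its shut height and it lifts straight off.
- short_cap_grip (a point): Middle of the grip bar on the cap of the shorter vessel, to be left alone: the same kind of pot and cap, but the pot is 80 mm tall. x along the bar, z up.
- tray_floor (a point): Shallow open metal tray, 160 x 200 mm and 20 mm high with 3 mm walls, fixed on the worktop. The point is the centre of its inner floor, 3 mm above the worktop; x along its 160 mm side, y along its 200 mm side, z up.
Not all that is in view belongs to the job. What is shaped like the part that bears tall_mouth but blue is not meant.

How it is judged:
By the outcome, as a careful person would: the job done as asked, in the order asked, and still so for the second after the job is handed in, with the robot touching nothing.
It also fails if it takes over 48 s, if anything falls off the work surface, if the arm or the gripper's body presses on something with over 40 N, if the wrist force passes 120 N, or if a joint passes its speed limit or range.

ROBOT

A 6-joint arm with a two-finger parallel gripper is mounted at the origin on a cart in front of the work surface, level with it; the furniture and walls round the work are solid. World frame = base frame: x ahead of the robot, y to its left, z up, the work surface at z = 0. Lengths are in mm, angles in rad, forces in N, time in s.
With the tool pointing down it reaches from about 350 to 875 mm from the base axis. Payload 4.2 kg.
Tool frame: the origin (TCP) lies at the very end of the fingers, on their centre line; the grasp point (between the pads) lies 19 mm behind it; z points along the fingers, y is the line along which they close (so a half turn about z gives the same grasp; the last joint's range is limited). The gripper opens to 85 mm and grips with 20 to 120 N. Pads are 22 mm wide; open, the fingers measure 114 mm over their backs; the gripper's body (76 mm by 85 mm) begins 54 mm behind the grasp point. The pads swing forward as they close: fully open they stand 13 mm farther back than shut.
Start: joints at [1.565, 0.385, 0.008, 0, -1.194, -0.259], TCP at [163.541, 603.203, 231.312] pointing down, gripper open.
Joint ranges: [-3.14, 3.14], [-1.21, 2.06], [-1.07, 1.41], [-3.16, 2.05], [-2.99, -0.16], [-3.1, 3.1]. Speed limits (rad/s): [2.79, 2.79, 3.14, 3.14, 3.14, 3.14].

INTERFACE

Orientations are given as a unit quaternion [x, y, z, w].
In Python, from bench import read_state, get_image, camera_model, job_done gives the robot as it stands.
- The arm moves only by the shell command python3 -m handwheel 'ROWS'. ROWS is JSON, a list of rows, each a list of 7 numbers: the shift along the tool's x, y, z in m, then the turn, a rotation vector about the tool's x, y, z in rad, then the gripper's target within -1 to 1 (fully open at 1, half-way at 0, shut at -1). In form: [[dx, dy, dz, wx, wy, wz, jaw], ...]. A call has 1 to 10 rows; each row is the pose to reach, as a shift and turn from the pose commanded when the call began, along the tool's axes at that moment; what a row does not reach only later rows make up. A row lasts 1/8 s, in which the tool goes at most 62.5 mm and 10.7 degrees, less where a joint would pass 70% of its speed; a pose out of reach is approached as far as the arm can. A call with a gripper value outside its range is refused whole. The fingers move at their own pace and stop on an object; the grip force is fixed at half the most. Time passes only in rows, so rows that repeat a pose let the fingers close. It gives the time, the measured TCP pose, the force, the opening and the grip force at its end, in the units of the state.
- read_state(): the state, without advancing time (a new reading comes with each control period).
- get_image(name): name is "scene" or "side" or "wrist"; returns (picture, depth): 420x560x3 uint8, blue, green, red; 420x560 float32, mm along the optical axis (not along the pixel's ray), 0 where there is no reading.
- camera_model(name): a dict with "K" (3x3 intrinsics, pixels), "rvec" (rotation vector, rad) and "tvec" (3), from world to camera coordinates, as OpenCV has them; the wrist camera has in their place "hand_eye" (4x4, takes a point from camera to tool coordinates, whose origin is the TCP and whose axes are the flange's). Camera axes: x right, y down, z forward; pixel columns grow to the right and rows downward; lengths in mm; the calibration is good to about 2 mm. A picture is of the moment at which its call begins: read the wrist's pose just before it. camera_model takes no time and is no camera call.
- job_done(): hands the job in; it is judged then, once.
The state is a dict: "clock": time; "joints": joint angles; "joint_vel": joint speeds; "joint_efforts": joint torques, N m; "position": TCP position; "ee_rot": TCP orientation; "contact_force": force on the tool from outside, world axes, zero at the start; "wrist_torque": the same for the moment, N m; "gripper_width": finger opening in mm; "grasp_force": force on a finger pad.
Only numpy, scipy, OpenCV 4.12 (cv2) and the standard library are available. Lean on these libraries where they do the work, as an engineer would, in place of code of your own. Each camera call takes 0.05 s, during which the arm holds its last target. There are 200 camera calls.

## Working session

There is one attempt and no reset: what is moved stays moved. The work goes in short steps, Python scripts to look and compute and a shell command to move; the robot and the scene stay as the last step left them, time stands still between calls to the robot, and variables do not carry over. Pictures are saved under pics/ and viewed, at most 10 in all, crops included, and the job is handed in when it is done.

```bash
mkdir -p pics; ls
cat > h.py <<'E'
import numpy as np,cv2
from bench import *
from scipy.spatial.transform import Rotation as R
def cam(n,st=None):
    m=camera_model(n);K=np.array(m["K"],float)
    if "rvec" in m:
        Rm=cv2.Rodrigues(np.array(m["rvec"],float))[0];t=np.array(m["tvec"],float).ravel()
        return K,Rm.T,-Rm.T@t
    H=np.array(m["hand_eye"],float);Rt=R.from_quat(st["ee_rot"]).as_matrix();p=np.array(st["position"])
    return K,Rt@H[:3,:3],Rt@H[:3,3]+p
def cloud(n):
    st=read_state();im,d=get_image(n);K,Rc,c=cam(n,st)
    v,u=np.mgrid[:420,:560];r=np.stack([(u-K[0,2])/K[0,0],(v-K[1,2])/K[1,1],np.ones_like(u)],-1)
    P=(r*d[...,None])@Rc.T+c; P[d==0]=np.nan
    return im,P
def plane(n,u,v,z,st=None):
    K,Rc,c=cam(n,st);r=Rc@np.array([(u-K[0,2])/K[0,0],(v-K[1,2])/K[1,1],1.]);return c+r*(z-c[2])/r[2]
E
python3 - <<'E'
from h import *
s=read_state();print(s)
for n in("scene","side","wrist"):
    im,P=cloud(n);np.savez(f"{n}0.npz",im=im,P=P);cv2.imwrite(f"pics/{n}0.png",im)
    if n!="wrist": print(n,cam(n)[2])
E
```

```text
pics
{'clock': 0.0, 'joints': array([ 1.56458349e+00,  3.85553523e-01,  6.61796065e-03, -5.02569178e-04,
       -1.19399650e+00, -2.58580059e-01]), 'joint_vel': array([ 5.99195930e-04, -1.60432169e-03,  5.99559144e-04, -4.36868742e-04,
        4.01780884e-04,  5.97756075e-05]), 'joint_efforts': array([ 1.83292577e-04, -3.92284083e+01,  1.88398415e+01,  4.18613479e+00,
       -4.69178427e-03, -1.89866576e-06]), 'position': array([163.40816462, 602.65107999, 230.21980729]), 'ee_rot': array([ 9.91235550e-01, -1.32101814e-01, -9.73100352e-05,  1.08877256e-03]), 'contact_force': array([-0.03599139,  0.23185184, -0.09459233]), 'wrist_torque': array([ 0.02345436,  0.03468136, -0.04003146]), 'grasp_force': 0.0, 'gripper_width': 85.92702212089202}
scene [ 168.13692779 -558.29589498  726.42812968]
side [ 479.5258729  -736.13778937  655.2510648 ]
```

View pics/scene0.png

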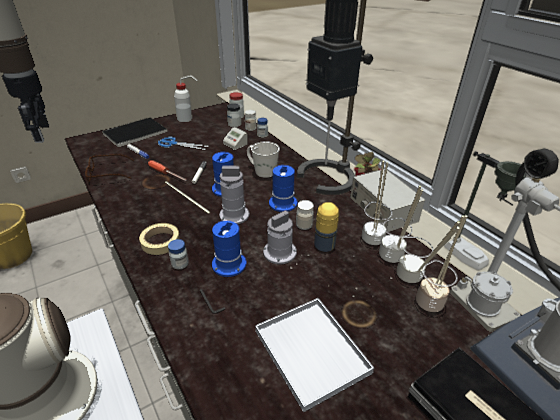

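View pics/side0.png

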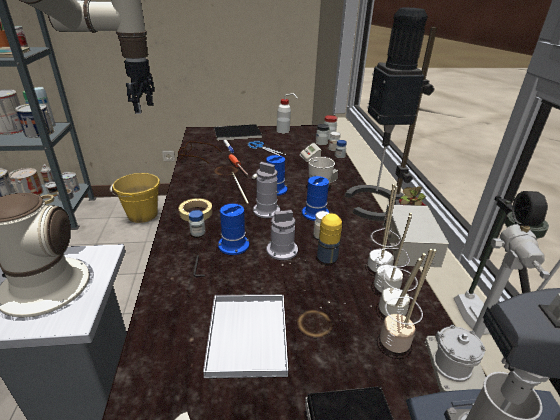

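The scene view shows two steel pots: the taller at about (232,193) and the shorter at (280,238). There are also three blue lookalikes at (223,172), (284,188) and (228,247), and the tray at (314,352). In the side view the pots are at (267,190) and (284,233), and the tray at (247,335). The target is the grey pot at (232,193), because it is steel rather than blue and is the taller of the two. I'll confirm this with heights and a crop.

Run:
```python
from h import *
outs=[]
for n,bx,bx2 in(("scene",(210,155,255,230),(260,205,300,265)),("side",(250,155,282,222),(264,204,302,262))):
    z=np.load(n+"0.npz");im,P=z["im"],z["P"]
    sat=cv2.cvtColor(im,cv2.COLOR_BGR2HSV)
    for b in(bx,bx2):
        x0,y0,x1,y1=b;Q=P[y0:y1,x0:x1].reshape(-1,3);S=sat[y0:y1,x0:x1].reshape(-1,3)
        k=(S[:,1]<70)&(S[:,2]>60)&(Q[:,2]>20);Q=Q[k]
        zm=np.nanpercentile(Q[:,2],99);T=Q[Q[:,2]>zm-9]
        # bar top: pts near top
        c,(w,h),a=cv2.minAreaRect(T[:,:2].astype(np.float32))
        print(n,b,"ztop",zm.round(),"n",len(T),"mean",T.mean(0).round(1),"rect",np.round(c,1),round(w),round(h),round(a))
    # tray: bright low-sat pixels near z~3
    k=((sat[...,1]<60)&(sat[...,2]>170)&(P[...,2]<30)&(P[...,2]>-15)).astype(np.uint8)
    cs=max(cv2.findContours(k,0,2)[0],key=cv2.contourArea)
    hull=cs[:,0];W=np.array([plane(n,u,v,3)[:2] for u,v in hull],np.float32);print("tray",cv2.minAreaRect(W))
    x0,y0,x1,y1=(190,140,320,290)if n=="scene" else(210,140,340,290)
    outs.append(cv2.resize(im[y0:y1,x0:x1],None,fx=3,fy=3,interpolation=2))
cv2.imwrite("pics/crop.png",np.hstack(outs))
```

```text
scene (210, 155, 255, 230) ztop 168.0 n 68 mean [564.5 301.9 165.9] rect [565.3 303.3] 17 46 53
scene (260, 205, 300, 265) ztop 129.0 n 77 mean [591.1  93.1 126.7] rect [592.3  95.1] 48 15 7
tray ((494.54327392578125, -182.34967041015625), (205.07521057128906, 163.7190399169922), 85.90931701660156)
side (250, 155, 282, 222) ztop 166.0 n 62 mean [566.9 300.1 163.4] rect [568.6 302.7] 18 47 54
side (264, 204, 302, 262) ztop 127.0 n 90 mean [593.8  91.  124.3] rect [594.4  94.1] 47 16 8
tray ((487.7214660644531, -180.79440307617188), (199.8126983642578, 163.24009704589844), 85.9145736694336)
```

View pics/crop.png

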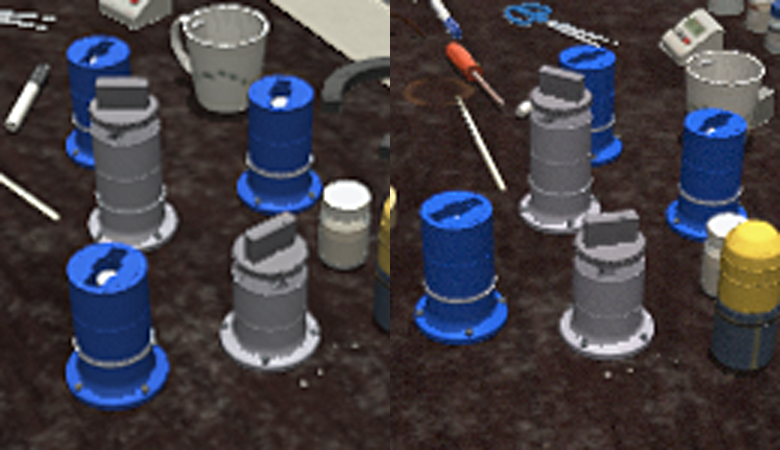

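```bash
cat >> h.py <<'E'
def go(x,y,z,yaw):
    s=read_state();r=R.from_quat(s["ee_rot"]);T=R.from_euler('z',yaw,degrees=True)*R.from_euler('x',180,degrees=True)
    d=r.inv().apply(np.array([x,y,z])-s["position"])/1000;print("shift",d.round(4),"rot",(r.inv()*T).as_rotvec().round(4),"F",s["contact_force"].round(1),"clk",s["clock"])
E
python3 - <<'E'
from h import *
go(567,302,235,-36.5)
for n in("scene","side"):
    P=np.load(n+"0.npz")["P"].reshape(-1,3)
    k=(P[:,2]>100)&(P[:,2]<700)&(P[:,0]>250)&(P[:,0]<800)&(P[:,1]>-350)&(P[:,1]<520)
    Q=P[k];g,c=np.unique((Q//60*60).astype(int),axis=0,return_counts=True)
    print(n,[tuple(map(int,a)) for a,b in zip(g,c) if b>6])
E
```

```text
shift [ 0.4683  0.1846 -0.0042] rot [ 0.0016 -0.0004  0.3721] F [-0.4 -0.  -0.3] clk 0.15
scene [(420, 60, 60), (420, 60, 120), (420, 120, 60), (420, 120, 120), (480, 60, 60), (480, 120, 60), (480, 120, 120), (480, 240, 60), (480, 240, 120), (480, 300, 60), (480, 300, 120), (540, 60, 60), (540, 60, 120), (540, 240, 60), (540, 240, 120), (540, 300, 60), (540, 300, 120), (540, 360, 60), (540, 420, 60), (540, 420, 120), (600, 60, 60), (600, 60, 120), (600, 360, 60), (600, 420, 60), (600, 420, 120), (660, 0, 60), (660, 0, 120), (660, 60, 60), (660, 60, 120), (660, 240, 60), (660, 240, 120), (720, 0, 60), (720, 0, 120), (720, 240, 60), (720, 240, 120), (720, 300, 60), (780, -240, 120), (780, -240, 180)]
side [(420, 60, 60), (420, 60, 120), (420, 120, 60), (480, 60, 60), (480, 120, 60), (480, 240, 60), (540, 60, 60), (540, 60, 120), (540, 240, 60), (540, 240, 120), (540, 300, 60), (540, 300, 120), (540, 360, 60), (540, 420, 60), (600, 60, 60), (600, 60, 120), (600, 360, 60), (600, 420, 60), (660, 0, 60), (660, 0, 120), (660, 60, 120), (660, 240, 60), (720, 0, 60), (720, 0, 120), (720, 240, 60), (720, 300, 60), (780, -300, 180), (780, -240, 180)]
```

```bash
python3 -m handwheel '[[0.05,0.02,-0.005,0,0,0.04,1],[0.1,0.04,-0.005,0,0,0.08,1],[0.15,0.06,-0.005,0,0,0.12,1],[0.2,0.08,-0.005,0,0,0.16,1],[0.25,0.1,-0.005,0,0,0.2,1],[0.3,0.12,-0.005,0,0,0.24,1],[0.35,0.14,-0.005,0,0,0.28,1],[0.4,0.16,-0.005,0,0,0.32,1],[0.44,0.175,-0.005,0,0,0.35,1],[0.468,0.185,-0.005,0,0,0.372,1]]'
python3 -m handwheel '[[0,0,0,0,0,0,1],[0,0,0,0,0,0,1],[0,0,0,0,0,0,1]]'
python3 - <<'E'
from h import *
im,P=cloud("wrist");np.savez("w1.npz",im=im,P=P);cv2.imwrite("pics/w1.png",im)
go(567,302,235,-36.5);print(read_state()["joints"])
E
```

```text
clock: 1.4
position: [568.1, 300.6, 235.7]
ee_rot: [0.949, -0.314, -0.0, 0.0]
contact_force: [0.1, -0.5, 0.3]
gripper_width: 85.1
grasp_force: 0.0
clock: 1.78
position: [566.0, 302.9, 236.4]
ee_rot: [0.95, -0.312, -0.0, -0.0]
contact_force: [-0.6, 0.6, -0.1]
gripper_width: 85.4
grasp_force: 0.0
shift [0.0013 0.0002 0.0015] rot [-0.0002  0.0001  0.0018] F [-0.   0.1  0.1] clk 1.825
[ 7.42893120e-01  4.10520955e-01  6.12785143e-02 -1.02750951e-04
 -1.22135526e+00  1.92682833e-01]
```

View pics/w1.png

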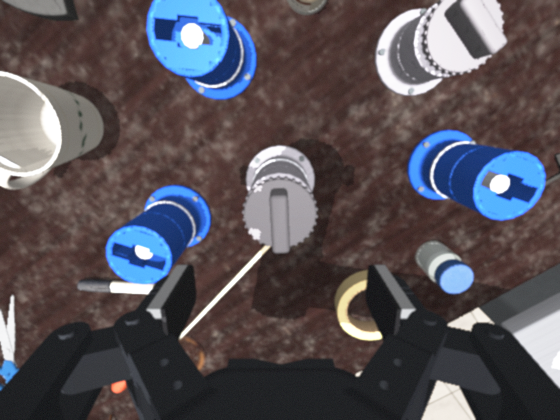

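The wrist view shows the tall cap at about (280,212). Its bar runs along the column direction from (279,190) to (281,250), centred between the fingers. I'll measure the bar and the disc.

Run:
```python
from h import *
z=np.load("w1.npz");im,P=z["im"],z["P"]
Q=P[170:265,235:325].reshape(-1,3)
T=Q[(Q[:,2]>160)]
print("top z",np.nanmedian(T[:,2]),len(T),cv2.minAreaRect(T[:,:2].astype(np.float32)))
D=Q[(Q[:,2]>136)&(Q[:,2]<150)]
print("disc",np.nanmedian(D[:,2]),cv2.minEnclosingCircle(D[:,:2].astype(np.float32)))
Q=P.reshape(-1,3);k=(np.hypot(Q[:,0]-566,Q[:,1]-302)>40)&(np.hypot(Q[:,0]-566,Q[:,1]-302)<140)&(Q[:,2]<220);print("neighbour max z",np.nanpercentile(Q[k][:,2],99.8))
```

```text
top z 168.95362086933437 1070 ((565.4696044921875, 303.9748840332031), (13.964102745056152, 47.31637954711914), 56.11882019042969)
disc 143.20142640857756 ((564.8355102539062, 304.29150390625), 32.30950164794922)
neighbour max z 122.4345734496703
```

```bash
python3 -c "
from h import *
go(565.3,304.1,146,-34)"
```

```text
shift [-0.0013 -0.0005  0.0905] rot [-0.0002  0.0001 -0.0418] F [-0.   0.1  0.1] clk 1.825
```

```bash
python3 -m handwheel '[[-0.001,0,0.03,0,0,-0.042,1],[-0.001,0,0.055,0,0,-0.042,1],[-0.001,0,0.075,0,0,-0.042,1],[-0.001,0,0.085,0,0,-0.042,1],[-0.001,0,0.09,0,0,-0.042,1],[-0.001,0,0.09,0,0,-0.042,1]]'
python3 -m handwheel '[[0,0,0,0,0,0,0],[0,0,0,0,0,0,-0.4],[0,0,0,0,0,0,-1],[0,0,0,0,0,0,-1],[0,0,0,0,0,0,-1],[0,0,0,0,0,0,-1],[0,0,0,0,0,0,-1],[0,0,0,0,0,0,-1]]'
```

```text
clock: 2.58
position: [566.1, 303.1, 146.7]
ee_rot: [0.956, -0.293, 0.0, -0.0]
contact_force: [0.4, -0.6, -0.1]
gripper_width: 85.3
grasp_force: 0.0
clock: 3.58
position: [566.2, 302.9, 146.7]
ee_rot: [0.956, -0.293, 0.0, -0.0]
contact_force: [-0.9, 0.2, 3.5]
gripper_width: 12.7
grasp_force: 60.5
```

Gripped, with a width of about 13 mm against the 14 mm bar. Now I push down 10 mm slowly.

```bash
python3 -m handwheel '[[0,0,0.002,0,0,0,-1],[0,0,0.004,0,0,0,-1],[0,0,0.006,0,0,0,-1],[0,0,0.008,0,0,0,-1],[0,0,0.01,0,0,0,-1],[0,0,0.01,0,0,0,-1],[0,0,0.01,0,0,0,-1]]'
```

```text
clock: 4.45
position: [566.3, 302.9, 138.3]
ee_rot: [0.956, -0.293, 0.001, -0.0]
contact_force: [-3.0, 0.0, 8.9]
gripper_width: 12.8
grasp_force: 61.5
```

```bash
python3 -m handwheel '[[0,0,0.0015,0,0,0,-1],[0,0,0.0015,0,0,-0.15,-1],[0,0,0.0015,0,0,-0.3,-1],[0,0,0.0015,0,0,-0.45,-1]]'; python3 -c "
from h import *
s=read_state();print(s['wrist_torque'],s['contact_force'],s['joints'][5])"
```

```text
clock: 4.95
position: [567.8, 303.8, 137.7]
ee_rot: [0.998, -0.069, 0.003, -0.002]
contact_force: [0.0, -0.1, 9.1]
gripper_width: 12.9
grasp_force: 61.6
[0.13399518 0.15263548 0.05317689] [ 0.01894454 -0.07369107  9.06390909] 0.6880799547996255
```

```bash
python3 -m handwheel '[[0,0,0,0,0,-0.15,-1],[0,0,0,0,0,-0.3,-1],[0,0,0,0,0,-0.45,-1],[0,0,0,0,0,-0.6,-1],[0,0,0,0,0,-0.72,-1],[0,0,0,0,0,-0.82,-1],[0,0,0,0,0,-0.82,-1],[0,0,0,0,0,-0.82,-1]]'; python3 -c "
from h import *
s=read_state();print(s['wrist_torque'],s['contact_force'],s['joints'][5],R.from_quat(s['ee_rot']).as_euler('zyx',degrees=True))"
```

```text
clock: 5.95
position: [567.9, 304.1, 137.8]
ee_rot: [0.943, 0.332, 0.003, -0.001]
contact_force: [0.5, 0.3, 9.9]
gripper_width: 12.9
grasp_force: 61.6
[0.32933163 0.14426611 0.0323329 ] [0.54084869 0.27928492 9.8990412 ] 1.5032383951475798 [ -38.75453645    0.33242815 -179.80710616]
```

```bash
python3 -m handwheel '[[0,0,-0.004,0,0,0,-1],[0,0,-0.008,0,0,0,-1],[0,0,-0.012,0,0,0,-1],[0,0,-0.016,0,0,0,-1],[0,0,-0.02,0,0,0,-1],[0,0,-0.024,0,0,0,-1],[0,0,-0.024,0,0,0,-1]]'
```

```text
clock: 6.82
position: [564.6, 301.9, 157.0]
ee_rot: [0.944, 0.331, -0.002, 0.0]
contact_force: [-0.3, 0.2, -2.9]
gripper_width: 12.7
grasp_force: 59.8
```

```bash
python3 -m handwheel '[[0,0,-0.01,0,0,0,-1],[0,0,-0.02,0,0,0,-1],[0,0,-0.035,0,0,0,-1],[0,0,-0.055,0,0,0,-1],[0,0,-0.08,0,0,0,-1],[0,0,-0.1,0,0,0,-1],[0,0,-0.1,0,0,0,-1]]'
python3 - <<'E'
from h import *
cv2.imwrite("pics/s2.png",cv2.resize(get_image("side")[0][100:300,180:380],(600,600)))
go(491,-181,257,-4+45)
go(491,-181,257,-4)
E
```

```text
clock: 7.7
position: [566.9, 303.3, 261.9]
ee_rot: [0.944, 0.331, 0.003, -0.001]
contact_force: [0.2, 0.0, -3.2]
gripper_width: 12.7
grasp_force: 59.9
shift [-0.361   0.3309  0.002 ] rot [-0.0005 -0.0022 -0.0405] F [-0.  -0.  -3.1] clk 7.75
shift [-0.361   0.3309  0.002 ] rot [-0.0013 -0.0019  0.7449] F [-0.  -0.  -3.1] clk 7.75
```

View pics/s2.png

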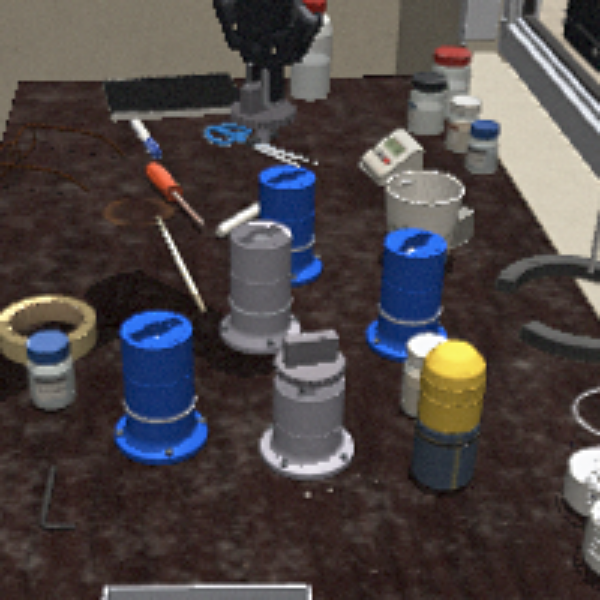

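The cap is off and held at (265,105) in this crop. The tall pot at (260,285) is open, and the short pot at (310,400) is still shut. Next is the carry to the tray.

```bash
python3 -m handwheel '[[-0.02,0.02,0,0,0,0,-1],[-0.05,0.05,0,0,0,0,-1],[-0.085,0.08,0,0,0,0,-1],[-0.12,0.11,0,0,0,0,-1],[-0.155,0.14,0,0,0,0,-1],[-0.19,0.175,0,0,0,0,-1],[-0.225,0.205,0,0,0,0,-1],[-0.26,0.24,0,0,0,0,-1],[-0.295,0.27,0,0,0,0,-1],[-0.325,0.3,0,0,0,0,-1]]'
python3 -m handwheel '[[-0.02,0.017,0,0,0,0,-1],[-0.036,0.031,0,0,0,0,-1],[-0.036,0.031,0,0,0,0,-1],[-0.036,0.031,0,0,0,0,-1]]'
python3 - <<'E'
from h import *
s=read_state();im,P=cloud("wrist");cv2.imwrite("pics/w3.png",im)
go(491,-181,60,40)
Q=P.reshape(-1,3);k=np.abs(Q[:,2]-3)<4;T=Q[k&(im.reshape(-1,3).min(1)>140)];print(len(T),np.nanmedian(T,0),np.nanpercentile(T,[1,99],axis=0))
E
```

```text
clock: 9.0
position: [498.5, -136.0, 257.9]
ee_rot: [0.944, 0.331, -0.001, -0.001]
contact_force: [1.1, -0.7, -3.3]
gripper_width: 12.7
grasp_force: 59.8
clock: 9.5
position: [490.7, -180.9, 258.2]
ee_rot: [0.944, 0.331, -0.0, -0.0]
contact_force: [-0.6, 0.9, -2.9]
gripper_width: 12.7
grasp_force: 59.9
shift [-1.000e-04  4.000e-04  1.984e-01] rot [-0.0008  0.0004 -0.0225] F [ 0.6  0.1 -3.6] clk 9.55
19198 [ 475.1468232  -140.32577095    3.8575616 ] [[-1.20024865e+02 -2.88095976e+02 -7.74474875e-02]
 [ 5.64389020e+02  6.02301890e+01  6.13557344e+00]]
```

View pics/w3.png

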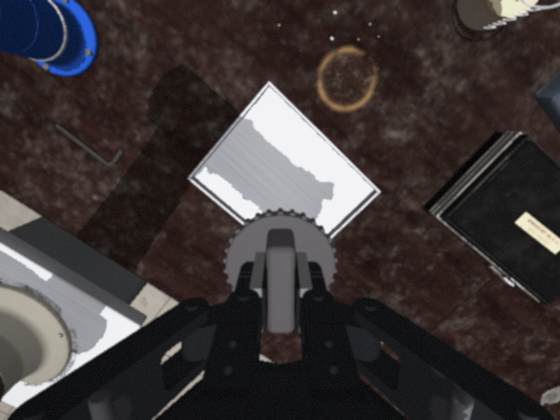

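The cap is held level with its bar at (280,280), and the tray below has its visible corners at (268,85), (190,178) and (380,190). Stem contact is expected at about TCP z = 42. I'll lower to 55 first, then creep down.

```bash
python3 -m handwheel '[[0,0,0.03,0,0,0,-1],[0,0,0.07,0,0,0,-1],[0,0,0.11,0,0,0,-1],[0,0,0.145,0,0,0,-1],[0,0,0.17,0,0,0,-1],[0,0,0.188,0,0,0,-1],[0,0,0.198,0,0,0,-1],[0,0,0.203,0,0,0,-1],[0,0,0.203,0,0,0,-1],[0,0,0.203,0,0,0,-1]]'
python3 -m handwheel '[[0,0,0.002,0,0,0,-1],[0,0,0.004,0,0,0,-1],[0,0,0.006,0,0,0,-1],[0,0,0.008,0,0,0,-1],[0,0,0.009,0,0,0,-1],[0,0,0.01,0,0,0,-1],[0,0,0.01,0,0,0,-1]]'
```

```text
clock: 10.8
position: [491.7, -181.3, 56.5]
ee_rot: [0.944, 0.331, 0.001, 0.0]
contact_force: [1.0, -0.1, -1.8]
gripper_width: 12.8
grasp_force: 59.8
clock: 11.68
position: [491.1, -181.3, 45.7]
ee_rot: [0.944, 0.331, -0.0, -0.0]
contact_force: [-0.4, 1.0, -2.9]
gripper_width: 12.7
grasp_force: 59.8
```

```bash
python3 -m handwheel '[[0,0,0.0005,0,0,0,-1],[0,0,0.001,0,0,0,-1],[0,0,0.0015,0,0,0,-1],[0,0,0.002,0,0,0,-1],[0,0,0.002,0,0,0,-1]]'; python3 -m handwheel '[[0,0,0.0005,0,0,0,-1],[0,0,0.001,0,0,0,-1],[0,0,0.001,0,0,0,-1]]'
```

```text
clock: 12.3
position: [491.1, -181.3, 43.8]
ee_rot: [0.944, 0.331, -0.0, -0.0]
contact_force: [-0.6, 0.0, -3.6]
gripper_width: 12.7
grasp_force: 59.8
clock: 12.68
position: [491.1, -181.3, 42.8]
ee_rot: [0.944, 0.331, -0.0, -0.0]
contact_force: [0.0, 0.6, -2.7]
gripper_width: 13.0
grasp_force: 59.8
```

```bash
python3 -m handwheel '[[0,0,0.0005,0,0,0,-1],[0,0,0.001,0,0,0,-1],[0,0,0.001,0,0,0,-1]]'; python3 -c "
from h import *
s=read_state();print(s['contact_force'],s['wrist_torque'])"
```

```text
clock: 13.05
position: [491.1, -181.2, 41.7]
ee_rot: [0.944, 0.331, -0.0, -0.0]
contact_force: [0.1, -0.2, -2.9]
gripper_width: 12.8
grasp_force: 59.8
[ 0.1163397  -0.23524959 -2.92701257] [-0.01478118  0.0274511   0.0029108 ]
```

```bash
python3 -m handwheel '[[0,0,0.0005,0,0,0,-1],[0,0,0.001,0,0,0,-1],[0,0,0.001,0,0,0,-1]]'; python3 -m handwheel '[[0,0,0.0005,0,0,0,-1],[0,0,0.001,0,0,0,-1],[0,0,0.001,0,0,0,-1]]'
```

```text
clock: 13.42
position: [491.2, -181.3, 41.7]
ee_rot: [0.943, 0.331, 0.0, 0.0]
contact_force: [-2.9, 0.4, 5.4]
gripper_width: 12.9
grasp_force: 61.1
clock: 13.8
position: [491.3, -181.3, 41.6]
ee_rot: [0.943, 0.332, 0.0, 0.0]
contact_force: [-4.0, 2.4, 11.6]
gripper_width: 12.7
grasp_force: 62.1
```

Contact is at z = 41.7, as predicted. I'll ease off the excess push, then open slowly.

```bash
python3 -m handwheel '[[0,0,-0.0007,0,0,0,-1],[0,0,-0.0013,0,0,0,-1],[0,0,-0.0013,0,0,0,-1]]'; python3 -m handwheel '[[0,0,0,0,0,0,-0.68],[0,0,0,0,0,0,-0.62],[0,0,0,0,0,0,-0.55],[0,0,0,0,0,0,-0.45],[0,0,0,0,0,0,-0.3],[0,0,0,0,0,0,0],[0,0,0,0,0,0,0.2]]'
python3 - <<'E'
from h import *
cv2.imwrite("pics/w4.png",get_image("wrist")[0])
E
```

```text
clock: 14.18
position: [491.2, -181.3, 41.6]
ee_rot: [0.944, 0.331, 0.0, 0.0]
contact_force: [-3.9, 1.6, 6.0]
gripper_width: 13.0
grasp_force: 61.0
clock: 15.05
position: [491.1, -181.2, 41.1]
ee_rot: [0.944, 0.331, -0.0, 0.0]
contact_force: [-0.4, 0.8, 0.8]
gripper_width: 51.0
grasp_force: 0.0
```

View pics/w4.png

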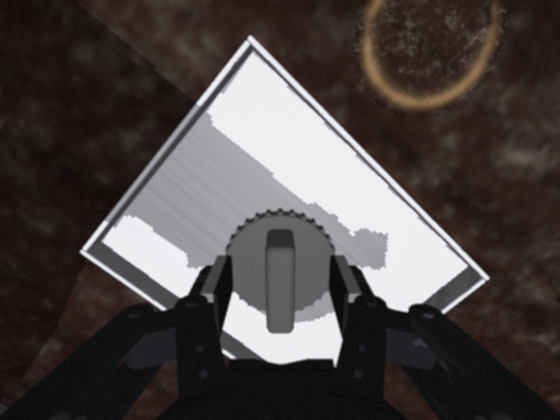

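The cap stands upright in the tray at about (280,265), with both fingers clear of the bar. I'll finish opening, retreat straight up, and check.

```bash
python3 -m handwheel '[[0,0,0,0,0,0,0.6],[0,0,0,0,0,0,0.6],[0,0,-0.01,0,0,0,0.6],[0,0,-0.03,0,0,0,0.6],[0,0,-0.06,0,0,0,0.6],[0,0,-0.1,0,0,0,0.6],[0,0,-0.15,0,0,0,0.6],[0,0,-0.18,0,0,0,0.6],[0,0,-0.18,0,0,0,0.6],[0,0,-0.18,0,0,0,0.6]]'
python3 - <<'E'
from h import *
cv2.imwrite("pics/s5.png",cv2.resize(get_image("side")[0][150:390,170:350],(450,600)))
E
```

```text
clock: 16.35
position: [490.5, -181.1, 220.9]
ee_rot: [0.944, 0.331, -0.0, -0.0]
contact_force: [0.1, -0.5, -0.6]
gripper_width: 68.4
grasp_force: 0.0
```

View pics/s5.png

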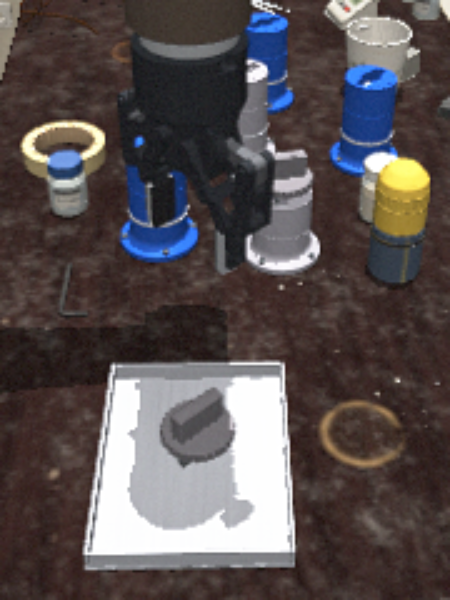

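The cap stands in the tray at (198,430), the gripper is clear above it, and the short vessel is still shut.

```bash
python3 -c "
from bench import job_done
print(job_done())"
```

```text
the job is handed in; nothing more can be done
None
```

The taller vessel is open and its cap stands upright in the tray, the shorter vessel is still shut, and the job was handed in at about 16 s of the 48 s allowed.

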